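# Load the assay kit box under its propped lid, tallest last

## Task

Push the brass prop rod on the side of the walnut box up and over until it is fully home in the catch on the raised lid, without knocking the lid. Then load the box, shortest first and tallest last: the grey lead button flat in the back pocket under the lid, next the quartz crystal upright in the middle pocket, and last the porcelain pestle standing in the front pocket. Set each one down rather than dropping it, and leave the mortar and the loose brass weight where they are.

Things in the scene. Friction and masses are not known exactly. Their poses are not given: they have to be found in the camera images.
- box: Dovetailed walnut box, fixed, 210 (x) x 190 (y) x 40 mm high, walls 8. Origin: centre of its underside; +x points away from the robot to the hinged side, +y to its left (yaw within 0.25 rad). Its -y half holds three pockets in a row along x, floors at 10 mm, parted by ridges 14 mm above the floor; its +y half a block 28 mm high with fixed brass weights (tops 44 mm, at y = 62 mm).
- pocket_back (a point): Centre of the floor of the back pocket, by the hinge and under the leaning lid, at box (66, -41, 10) mm; axes as the box. Each pocket is 62 (x) by 92 (y) mm inside. For the button.
- pocket_middle (a point): Centre of the floor of the middle pocket, at box (0, -41, 10) mm; axes as the box. For the quartz.
- pocket_front (a point): Centre of the floor of the front pocket, nearest the robot, at box (-66, -41, 10) mm; axes as the box. For the pestle.
- lid (a joint): Hinge of the lid, rad: 0 as it stands, negative towards closed, positive further open. The hinge runs along the far rim at box x = 105, z = 40 mm. At 0 the lid leans 74 degrees up from closed and overhangs the back pocket: a tool straight above that pocket hits it, one leaning 22 to 40 degrees back to the robot passes. Gives way at about 2 N at its free edge.
- lid_top (a point): Middle of the upper, free edge of the lid, a walnut board 185 long, 190 wide (y), 9 mm thick; on the inner face: at box (54, 0, 218) mm while the lid stands at 0.
- prop (a joint): Swing of the brass prop rod about box y, rad: 0 level and pointing to the robot (box -x), 1.57 upright, 2.313 at its stop, home in the catch on the lid's edge, leaning away from the robot. Starts at 0.75 to 1.15, leaning to the robot, and stays where left (friction 0.07 N m: under 2 N, so closed fingers can push it).
- prop_pivot (a point): Pivot of the prop rod, outside the box's +y wall (outer face y = 95) at box (-20, 108, 45) mm; axes as the box. The rod is a round bar 10 mm thick, 139 mm from pivot to tip, swinging in the plane y = 108 mm.
- prop_tip (a point): Centre of the rod's free round end.
- button: Dull grey lead assay button: a round disc 30 mm across, straight-sided to 16 mm, slightly domed to 22 mm high, 150 g. Origin: centre of its flat underside; z up.
- quartz: Bright white quartz crystal streaked with pyrite: an upright six-sided prism 36 mm across flats (42 across corners), straight-sided to 34 mm, stepped to a point 50 mm high, 130 g. Origin: centre of its underside; z up; its x axis is square to one pair of flats, so flats face every 60 degrees from x.
- pestle: White porcelain pestle standing on its flat grinding end: 114 mm high, foot 36 mm across below 18 mm, narrowing to a straight round handle 19 mm across from 42 to 96 mm height, with a rounded knob 25 mm across above; 140 g. Origin: centre of its flat underside; z up.
- mortar: Bystander: squat porcelain mortar bowl, 110 mm across, 65 mm high. Origin: centre of its underside.
- weight: Bystander: brass weight with a small knob, 30 mm across, 44 mm high. Origin: centre of its underside.
Not all that is in view belongs to the job. Several things have the shape of the quartz; the one meant has the colours described above.

How it is judged (in metres and radians):
On the way, in this order (a step that is already met when the one before it is completed fails the run):
1. the prop rod is swung over into the catch on the lid (value of joint prop above 2.25 rad), for 0.2 s.
2. the lead button lies flat in the back pocket, let go (horizontal distance between button and pocket_back below 0.035 m and z of button in the frame of pocket_back between -0.004 and 0.004 m and angle between button's own z axis and vertical below 0.12 rad and contact force between the fingers and button below 0.05 N and value of joint prop above 2.25 rad), for 0.3 s.
3. the quartz crystal stands upright in the middle pocket, let go (horizontal distance between quartz and pocket_middle below 0.035 m and z of quartz in the frame of pocket_middle between -0.004 and 0.004 m and angle between each of quartz, button's own z axis and vertical below 0.12 rad and contact force between the fingers and quartz below 0.05 N and horizontal distance between button and pocket_back below 0.035 m and z of button in the frame of pocket_back between -0.004 and 0.004 m and value of joint prop above 2.25 rad), for 0.3 s.
4. the pestle stands upright in the front pocket, let go (horizontal distance between pestle and pocket_front below 0.035 m and z of pestle in the frame of pocket_front between -0.004 and 0.004 m and angle between each of pestle, button, quartz's own z axis and vertical below 0.12 rad and contact force between the fingers and pestle below 0.05 N and horizontal distance between button and pocket_back below 0.035 m and z of button in the frame of pocket_back between -0.004 and 0.004 m and horizontal distance between quartz and pocket_middle below 0.035 m and z of quartz in the frame of pocket_middle between -0.004 and 0.004 m and value of joint prop above 2.25 rad), for 0.3 s.
At the end, for the whole second after the job is handed in: The prop rod is at its stop within 0.06 rad; button, quartz and pestle stand on the floors of the back, middle and front pocket (origin within 35 mm of the pocket's centre, within 4 mm of its floor, upright within 0.12 rad), released and at rest (all of step 4 and linear speed of each of button, quartz, pestle below 0.02 m/s and contact force between the fingers and button below 0.05 N and contact force between the fingers and quartz below 0.05 N); the robot touches nothing.
It fails at once if the button is dropped into the box (strikes faster than 0.7 m/s, a fall of about 25 mm) rather than set down (linear speed of button above 0.7 m/s and horizontal distance between button and pocket_back below 0.06 m and contact force between the fingers and button below 0.05 N).
It fails at once if the quartz is dropped into the box (strikes faster than 0.7 m/s, a fall of about 25 mm) rather than set down (linear speed of quartz above 0.7 m/s and horizontal distance between quartz and pocket_middle below 0.06 m and contact force between the fingers and quartz below 0.05 N).
It fails at once if the pestle is dropped into the box (strikes faster than 0.7 m/s, a fall of about 25 mm) rather than set down (linear speed of pestle above 0.7 m/s and horizontal distance between pestle and pocket_front below 0.06 m and contact force between the fingers and pestle below 0.05 N).
It fails at once if the lid is knocked more than 0.12 rad from where it stands (value of joint lid below -0.12 rad or value of joint lid above 0.12 rad).
It fails at once if the mortar or the loose brass weight is moved more than 30 mm (distance of any of mortar, weight from where it was at the start of the episode above 0.03 m).
It also fails if it takes over 72 s, if anything falls off the work surface, if the arm or the gripper's body presses on something with over 40 N, if the wrist force passes 120 N, or if a joint passes its speed limit or range.

## Robot

A 6-joint arm with a two-finger parallel gripper is mounted at the origin on the work surface. World frame = base frame: x ahead of the robot, y to its left, z up, the work surface at z = 0. Lengths are in mm, angles in rad, forces in N, time in s.
With the tool pointing down it reaches from about 300 to 1000 mm from the base axis. Payload 5.1 kg.
Tool frame: the origin (TCP) lies midway between the tips of the shut fingers; the grasp point (between the pads) lies 19 mm behind it; z points along the fingers, y is the line along which they close (so a half turn about z gives the same grasp; the last joint's range is limited). The gripper opens to 95 mm and grips with 3 to 60 N. Pads are 20 mm wide; open, the fingers measure 119 mm over their backs; the gripper's body (75 mm by 180 mm) begins 59 mm behind the grasp point.
Start: joints at [1.055, 0.124, 1.65, -0, 1.367, -0.083], TCP at [272.638, 590.045, 214.656] pointing down, gripper open.
Joint ranges: [-2.61, 2.61], [-1.02, 2.33], [0.03, 2.71], [-1.35, 4.49], [0.32, 2.68], [-2.91, 2.91]. Speed limits (rad/s): [2.57, 2.57, 3.14, 3.14, 3.14, 3.14].

## Interface

Orientations are given as a rotation vector (axis times angle).
In Python, from bench import get_state, read_camera, get_calibration, job_done, trace gives the robot as it stands.
- The arm moves only by the tool jog_arm, never from a script. Its argument "deltas" is one flat list of numbers, 7 for each row, row after row: the turn, a rotation vector about the world's x, y, z in rad, then the shift along the world's x, y, z in m, then the finger opening in m, from 0 to 0.0951. In form: [ax, ay, az, x, y, z, grip, ax, ay, az, x, y, z, grip, ...]. A call has 1 to 12 rows; each row is the pose to reach, as a shift and turn from the pose commanded when the call began; what a row does not reach only later rows make up. A row lasts 1/8 s, in which the tool goes at most 62.5 mm and 10.7 degrees, less where a joint would pass 70% of its speed; a pose out of reach is approached as far as the arm can. A call with a gripper value outside its range is refused whole. The fingers move at their own pace and stop on an object; "squeeze" is the grip in N (left out, the last holds). Time passes only in rows, so rows that repeat a pose let the fingers close. It gives the time, the measured TCP pose, the force, the opening and the grip force at its end, in the units of the state.
- get_state(): the state, without advancing time (a new reading comes with each control period).
- read_camera(name): name is "scene" or "top"; returns (picture, depth): 384x512x3 uint8, red, green, blue; 384x512 float32, mm along the optical axis (not along the pixel's ray), 0 where there is no reading.
- get_calibration(name): a dict with "mtx" (3x3 intrinsics, pixels), "k1" (the pictures are not rectified: a ray, as slopes to the right and down, at radius r is drawn at 1 + k1 r^2 times it, then the intrinsics apply), "R" (3x3) and "t" (3): a world point X has camera coordinates R X + t. Camera axes: x right, y down, z forward; pixel columns grow to the right and rows downward; lengths in mm; the calibration is good to about 2 mm. A picture is of the moment at which its call begins. get_calibration takes no time and is no camera call.
- job_done(): hands the job in; it is judged then, once.
Trained networks look in the newest picture that a camera, given by its name, has taken for a name from the list of things; names that differ only in an ending like _2 or _b are one class to them, and where a whole thing is asked for, a point or a joint stands for the part that bears it (a point fixed in the world has none). Each returns a list of dicts, best first, with "conf" (0 to 1); they miss things now and then, are a little off and sometimes report something else, mostly with a low value. They report only what shows in the picture. A call takes as long as a camera call. They do not tell look-alikes from the thing itself.
- trace(camera, query): "pixels" (384x512 bool, what is visible of it) and "point" ([column, row] in pixels, amid what is visible of it).
The state is a dict: "clock": time; "q": joint angles; "dq": joint speeds; "joint_torque": joint torques, N m; "tcp_pos": TCP position; "orientation": TCP orientation; "contact_force": force on the tool from outside, world axes, zero at the start; "torque": the same for the moment, N m; "opening": finger opening in mm; "grip_force": force on a finger pad.
Only numpy, scipy, OpenCV 4.12 (cv2) and the standard library are available. Lean on these libraries where they do the work, as an engineer would, in place of code of your own. Each camera call takes 0.05 s, during which the arm holds its last target. There are 200 camera calls.

## Working session

There is one attempt and no reset: what is moved stays moved. The work goes in short steps, Python scripts to look and compute and a tool call to move; the robot and the scene stay as the last step left them, time stands still between calls to the robot, and variables do not carry over. Pictures are saved under pics/ and viewed, at most 12 in all, crops included, and the job is handed in when it is done.

Besides the shell and the picture viewer there is one more tool, called after "Request:" by a JSON object that holds its "op" and its "data". jog_arm: Moves the arm, as the interface text tells. Its arguments: {"type":"object","properties":{"deltas":{"type":"array","items":{"type":"number"}},"squeeze":{"type":"number"}},"required":["deltas"]}

```bash
mkdir -p pics; ls
cat > h.py <<'E'
import numpy as np, cv2
from bench import *
def deproj(cam,depth):
    c=get_calibration(cam);K=np.array(c["mtx"]);R=np.array(c["R"]);t=np.array(c["t"]).ravel()
    h,w=depth.shape
    u,v=np.meshgrid(np.arange(w),np.arange(h))
    d=np.array([c["k1"],0,0,0,0],float)
    p=cv2.undistortPoints(np.stack([u,v],-1).reshape(-1,1,2).astype(float),K,d).reshape(h,w,2)
    X=np.dstack([p[...,0]*depth,p[...,1]*depth,depth])
    W=(X-t)@R
    W[depth<=0]=np.nan
    return W
def proj(cam,P):
    c=get_calibration(cam)
    r,_=cv2.Rodrigues(np.array(c["R"],float))
    return cv2.projectPoints(np.array(P,float).reshape(-1,1,3),r,np.array(c["t"],float),np.array(c["mtx"],float),np.array([c["k1"],0,0,0,0],float))[0].reshape(-1,2)
E
python3 - <<'E'
from h import *
ims=[]
for c in("scene","top"):
    im,d=read_camera(c);np.save(c+".npy",d);W=deproj(c,d);np.save(c+"W.npy",W);cv2.imwrite(c+".png",im[...,::-1])
    cv2.imwrite(f"pics/{c}1.png",cv2.resize(im[...,::-1],(800,600)))
    for q in("box","lid","prop","button","quartz","pestle","mortar","weight","prop_tip"):
        for r in trace(c,q)[:4]:
            m=r["pixels"];P=W[m];P=P[~np.isnan(P[:,0])]
            print(c,q,round(r["conf"],2),np.round(r["point"]),m.sum(),np.round(np.median(P,0)) if len(P) else None, np.round(np.percentile(P[:,2],98)) if len(P) else None)
print(get_state())
E
```

```text
pics
scene box 0.88 [266. 220.] 6595 [653. -22.  59.] 218.0
scene box 0.49 [258. 170.] 123 [559. 123. 117.] 166.0
scene lid 0.66 [285. 211.] 3517 [677. -21. 142.] 219.0
scene prop 0.5 [256. 168.] 147 [552. 125. 117.] 165.0
scene quartz 0.66 [252. 328.] 309 [ 704. -279.   36.] 50.0
scene quartz 0.66 [220. 364.] 361 [ 676. -376.   36.] 50.0
scene quartz 0.61 [214. 326.] 318 [ 627. -304.   35.] 50.0
scene quartz 0.52 [184. 306.] 293 [ 534. -285.   35.] 49.0
scene pestle 0.51 [261. 136.] 241 [473. 319.  47.] 112.0
scene mortar 0.95 [317. 148.] 804 [654. 361.  47.] 66.0
scene weight 0.68 [150. 339.] 163 [ 500. -392.   28.] 43.0
scene weight 0.64 [267. 222.] 6586 [652. -22.  59.] 218.0
scene weight 0.44 [259. 170.] 124 [555. 123. 120.] 166.0
scene prop_tip 0.58 [269. 181.] 64 [576. 119.  90.] 165.0
top box 0.6 [258. 195.] 5922 [601.  11.  26.] 220.0
top lid 0.72 [263. 158.] 448 [660.   6. 218.] 231.0
top prop 0.48 [219. 205.] 119 [565. 126. 109.] 169.0
top button 0.49 [338. 261.] 108 [ 432. -203.   19.] 25.0
top quartz 0.69 [398. 175.] 193 [ 667. -363.   37.] 51.0
top quartz 0.63 [361. 165
[... 315 characters left out ...]
ock': 1.0, 'q': array([ 1.05542076e+00,  1.23794890e-01,  1.65029508e+00, -2.99611699e-05,
        1.36749984e+00, -8.25904705e-02]), 'dq': array([ 6.01355560e-04, -8.37814550e-05, -9.55719287e-05,  2.25996860e-04,
       -1.28993431e-03,  3.29887507e-04]), 'joint_torque': array([ 5.87711111e-04, -4.17602634e+01, -3.60233724e+01,  7.75662577e-02,
        4.29745833e-02,  1.05041650e-06]), 'tcp_pos': array([272.6339804 , 590.04862387, 214.66243134]), 'orientation': array([ 6.74508673e-01,  3.06829937e+00, -9.32311264e-06]), 'contact_force': array([ 0.54629291, -0.17716191,  0.21435906]), 'torque': array([-0.05349681,  0.01625968,  0.00079327]), 'grip_force': 0.0, 'opening': 95.28278832231118}
```

View pics/scene1.png

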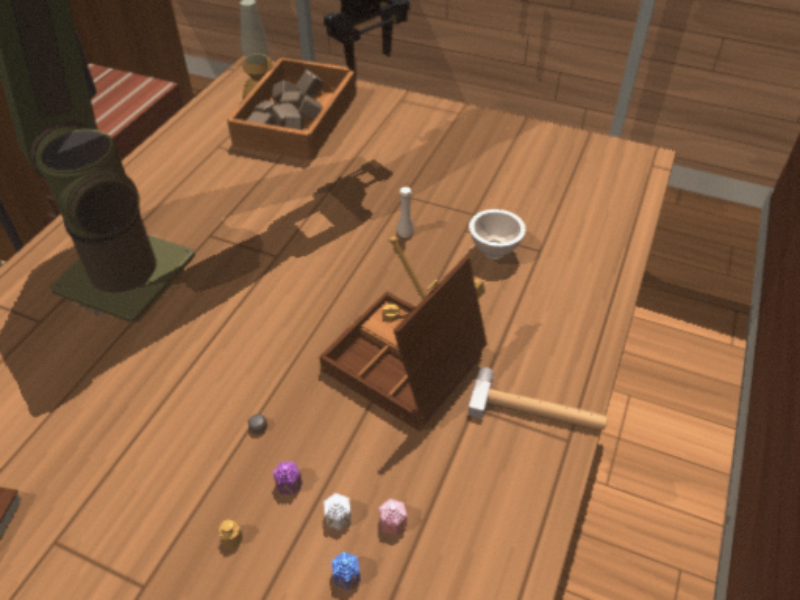

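View pics/top1.png

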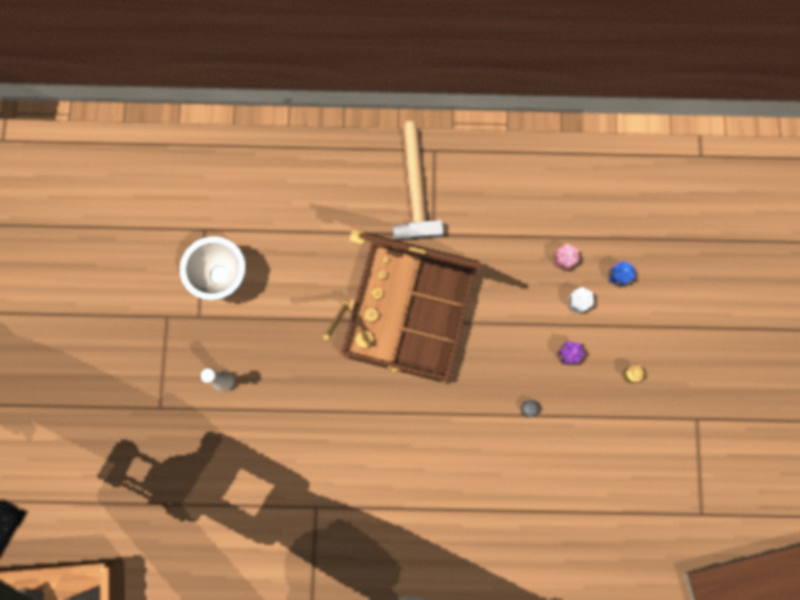

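The scene view shows four crystals: purple (287,477), white (337,511), pink (393,515) and blue (345,568), in 800-px coordinates. In the top view the white one is at (582,299). White fits the quartz description. The button is at scene (257,424) and top (530,408), the pestle at top (215,379), and the prop rod leans toward the robot at top (337,320). Next I fit the poses and crop the quartz.

```bash
cat > m.py <<'E'
from h import *
from scipy.optimize import minimize
im=cv2.imread("top.png");W=np.load("topW.npy");S=np.load("sceneW.npy");ims=cv2.imread("scene.png")
# box: rim points
for nm,A in(("top",W),("scene",S)):
    P=A.reshape(-1,3);P=P[np.isfinite(P[:,0])]
    m=(abs(P[:,2]-40)<5)&(abs(P[:,0]-610)<170)&(abs(P[:,1]-5)<160)
    r=cv2.minAreaRect(P[m][:,:2].astype(np.float32));print(nm,"rim",m.sum(),r)
    # lid plane
    m=(P[:,2]>80)&(abs(P[:,0]-670)<90)&(abs(P[:,1])<120)&(P[:,0]>610)
    Q=P[m];c=Q.mean(0);n=np.linalg.svd(Q-c,full_matrices=False)[2][2];print("lid",len(Q),c,n,np.arctan2(n[1],n[0]),"ztop",np.percentile(Q[:,2],99))
    # small things
    for k,(x,y) in dict(button=(432,-203),quartz=(627,-304),pestle=(470,321),weight=(497,-385),mortar=(660,358)).items():
        R=70 if k=="mortar" else 38
        m=(np.hypot(P[:,0]-x,P[:,1]-y)<R)&(P[:,2]>8)
        Q=P[m]; print(k,m.sum(),"bbox mid",np.round((np.percentile(Q,2,0)+np.percentile(Q,98,0))/2),"ext",np.round(np.percentile(Q,98,0)-np.percentile(Q,2,0)), "top pts",np.round(Q[Q[:,2]>np.percentile(Q[:,2],85)].mean(0)))
a=cv2.resize(ims[295:360,180:260],(400,325),interpolation=3);b=cv2.resize(im[165:217,340:404],(400,325),interpolation=3)
cv2.imwrite("pics/q.png",np.hstack([a,b]))
E
python3 m.py
```

```text
top rim 923 ((595.4844970703125, 13.295677185058594), (198.858154296875, 207.7952423095703), 76.66361236572266)
lid 432 [661.23310925   4.72320679 202.22946229] [-0.93458238  0.20361642 -0.29171242] 2.9270759862490654 ztop 233.12249335765816
button 99 bbox mid [ 432. -204.   18.] ext [27. 27. 15.] top pts [ 434. -203.   24.]
quartz 180 bbox mid [ 621. -292.   33.] ext [35. 34. 36.] top pts [ 622. -292.   48.]
pestle 204 bbox mid [469. 325.  64.] ext [ 30.  25. 102.] top pts [469. 328. 113.]
weight 115 bbox mid [ 494. -383.   29.] ext [26. 28. 35.] top pts [ 493. -382.   45.]
mortar 1242 bbox mid [657. 346.  39.] ext [97. 98. 59.] top pts [660. 349.  67.]
scene rim 584 ((600.2703857421875, 4.0536651611328125), (193.9694366455078, 219.56036376953125), 76.5389404296875)
lid 2854 [672.94394875 -18.57564631 157.01585793] [ 0.93241788 -0.22267532  0.28462711] -0.2344241621584571 ztop 220.76449570145394
button 108 bbox mid [ 433. -209.   16.] ext [26. 26. 13.] top pts [ 433. -208.   22.]
quartz 276 bbox mid [ 624. -298.   30.] ext [35. 32. 41.] top pts [ 623. -298.   48.]
pestle 221 bbox mid [471. 320.  61.] ext [ 27.  24. 103.] top pts [470. 323. 110.]
weight 178 bbox mid [ 496. -389.   26.] ext [25. 27. 33.] top pts [ 495. -388.   42.]
mortar 807 bbox mid [657. 342.  40.] ext [94. 99. 53.] top pts [656. 344.  65.]
```

View pics/q.png

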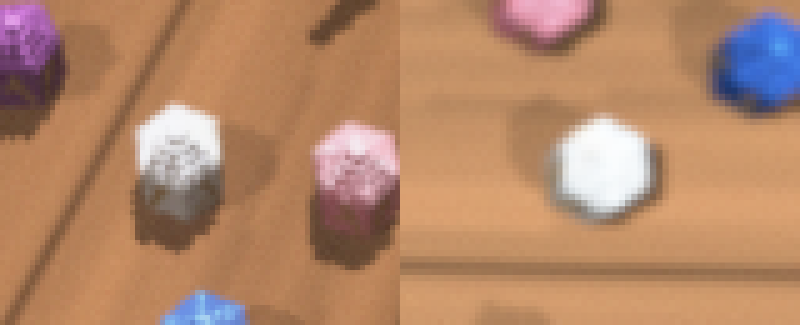

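The crop confirms it: the quartz is the white crystal with dark pyrite streaks (left panel at about (178,170)), with flats roughly square to world y. Next I fit the box and the prop.

```bash
cat > m2.py <<'E'
from h import *
yaw=-0.232;c,s=np.cos(yaw),np.sin(yaw);o=np.array([597,9.])
for nm in("top","scene"):
    C=get_calibration(nm);print(nm,"cam at",np.round(-np.array(C["R"]).T@np.array(C["t"]).ravel()))
    P=np.load(nm+"W.npy").reshape(-1,3);P=P[np.isfinite(P[:,0])]
    d=P[:,:2]-o;B=np.c_[d@[c,s],d@[-s,c],P[:,2]]
    r=(abs(B[:,2]-40)<4)&(abs(B[:,0])<125)&(abs(B[:,1])<125)
    f=B[r&(abs(B[:,1])<80)&(B[:,0]<0)];print(" front rim x",np.percentile(f[:,0],[2,10,50]))
    f=B[r&(abs(B[:,0])<80)&(B[:,1]<-80)];print(" right rim y",np.percentile(f[:,1],[3,50,97]))
    f=B[r&(abs(B[:,0]+70)<30)&(B[:,1]>80)];print(" left rim y",np.percentile(f[:,1],[3,50,97]))
    m=(B[:,2]>100)&(abs(B[:,0]-70)<45)&(abs(B[:,1])<105);L=B[m]
    print(" lid y ext",np.percentile(L[:,1],[1,99]),"x-line at z",np.percentile(L[:,0]+(L[:,2]-40)/3.487,[2,50,98]),"ztop",np.percentile(L[:,2],98))
    fl=B[(abs(B[:,0])<20)&(abs(B[:,1]+41)<30)];print(" midfloor z",np.median(fl[:,2]))
    m=(B[:,2]>55)&(B[:,0]<-10)&(B[:,0]>-180)&(B[:,1]>85)&(B[:,1]<135);R=B[m]
    v=np.linalg.svd(R-R.mean(0),full_matrices=False)[2][0]
    print(" rod",len(R),R.mean(0),"y",np.median(R[:,1]),"angle",np.arctan2(abs(v[2]),abs(v[0])),"top",R[R[:,2].argsort()[-8:]].mean(0))
E
python3 m2.py
```

```text
top cam at [ 357.    4. 1307.]
 front rim x [-104.64008808 -103.56978719  -97.23887521]
 right rim y [-95.53084326 -91.61830018 -88.2379416 ]
 left rim y [84.96818989 89.33149205 93.84339255]
 lid y ext [-94.13570704 103.09084068] x-line at z [101.01632778 110.44981522 114.81734201] ztop 231.31485604212946
 midfloor z 10.134645334980553
 rod 111 [-65.2195091  105.93634294 119.3764491 ] y 105.77004178586044 angle 0.9689287496622052 top [-97.33619362 106.80840371 168.45955344]
scene cam at [ 895. -697.  984.]
 front rim x [-104.57198451 -102.50730532  -97.46942928]
 right rim y [-100.19359606  -95.53892637  -90.90568866]
 left rim y [81.13415832 85.73563539 91.3751182 ]
 lid y ext [-98.97441602  93.1885198 ] x-line at z [107.07959994 114.13385733 116.56648823] ztop 219.73850581608644
 midfloor z 8.590175943006907
 rod 163 [-63.96741475 102.10628772 115.53595141] y 101.80320919337642 angle 0.9834113560007142 top [-94.95097574 102.76613949 166.07159671]
```

```bash
cat > plan.py <<'E'
from h import *
from scipy.spatial.transform import Rotation as Ro
YAW=-0.232;BOX=np.array([596.8,6.,0])
RB=Ro.from_euler('z',YAW)
def b2w(p): return RB.apply(p)+BOX
def ori(lean,yaw=YAW): # lean deg back to robot
    return Ro.from_euler('z',yaw)*Ro.from_euler('y',-lean,degrees=True)*Ro.from_matrix(np.array([[-1,0,0],[0,1,0],[0,0,-1.]]).T)
def go(targets):
    s=get_state();R0=Ro.from_rotvec(s["orientation"]);p0=s["tcp_pos"]
    for name,p,R in targets:
        print(name,np.round(p,1),"turn",np.round((R*R0.inv()).as_rotvec(),3),"shift m",np.round((np.array(p)-p0)/1000,4))
def prop(th,r=95,y=112,lean=35):
    l=np.radians(lean);n=np.array([-np.sin(th),-np.cos(th)])
    sup=10*abs(np.dot(n,[np.cos(l),np.sin(l)]))
    q=np.array([-20,45])+r*np.array([-np.cos(th),np.sin(th)])+(5+sup)*n
    return b2w([q[0],y,q[1]])
E
python3 - <<'E'
from plan import *
R=ori(35)
go([("high",b2w([-170,112,215]),R),("low",b2w([-130,112,110]),R)]+[(f"{t:.2f}",prop(t),R) for t in(.9,1.1,1.3,1.5,1.7,1.9,2.1,2.25,2.313,2.36)])
E
```

```text
high [457.1 154.1 215. ] turn [-0.2   -0.578  0.194] shift m [ 1.845e-01 -4.360e-01  3.000e-04]
low [496.  144.9 110. ] turn [-0.2   -0.578  0.194] shift m [ 0.2234 -0.4452 -0.1047]
0.90 [534.2 135.9 110.1] turn [-0.2   -0.578  0.194] shift m [ 0.2616 -0.4542 -0.1046]
1.10 [548.2 132.6 122.9] turn [-0.2   -0.578  0.194] shift m [ 0.2756 -0.4575 -0.0918]
1.30 [564.8 128.6 132.7] turn [-0.2   -0.578  0.194] shift m [ 0.2922 -0.4614 -0.082 ]
1.50 [583.4 124.3 138.8] turn [-0.2   -0.578  0.194] shift m [ 0.3107 -0.4658 -0.0759]
1.70 [603.  119.6 140.8] turn [-0.2   -0.578  0.194] shift m [ 0.3304 -0.4704 -0.0739]
1.90 [622.9 114.9 138.4] turn [-0.2   -0.578  0.194] shift m [ 0.3503 -0.4751 -0.0762]
2.10 [642.1 110.4 131.6] turn [-0.2   -0.578  0.194] shift m [ 0.3694 -0.4797 -0.083 ]
2.25 [655.3 107.3 123.8] turn [-0.2   -0.578  0.194] shift m [ 0.3826 -0.4828 -0.0909]
2.31 [660.4 106.  119.9] turn [-0.2   -0.578  0.194] shift m [ 0.3878 -0.484  -0.0948]
2.36 [664.1 105.2 116.7] turn [-0.2   -0.578  0.194] shift m [ 0.3915 -0.4849 -0.098 ]
```

Request:
{"op": "jog_arm", "data": {"deltas": [-0.03, -0.1, 0.03, 0.02, -0.05, 0.02, 0, -0.07, -0.2, 0.07, 0.04, -0.1, 0.03, 0, -0.1, -0.29, 0.1, 0.065, -0.15, 0.03, 0, -0.13, -0.39, 0.13, 0.085, -0.2, 0.03, 0, -0.17, -0.48, 0.16, 0.105, -0.25, 0.03, 0, -0.2, -0.578, 0.194, 0.125, -0.3, 0.03, 0, -0.2, -0.578, 0.194, 0.147, -0.35, 0.02, 0, -0.2, -0.578, 0.194, 0.165, -0.4, 0.01, 0, -0.2, -0.578, 0.194, 0.184, -0.436, 0, 0, -0.2, -0.578, 0.194, 0.2, -0.44, -0.05, 0, -0.2, -0.578, 0.194, 0.223, -0.445, -0.1, 0, -0.2, -0.578, 0.194, 0.223, -0.445, -0.105, 0], "squeeze": 20}}

```text
clock: 2.5
tcp_pos: [493.4, 143.1, 104.4]
orientation: [0.296, 2.525, -0.1]
contact_force: [-0.4, 0.4, -0.1]
opening: 0.5
grip_force: 0.0
```

Run:
```python
from plan import *
for c in("scene","top"):
    im,d=read_camera(c);cv2.imwrite(c+"2.png",im[...,::-1]);np.save(c+"2W.npy",deproj(c,d))
    s=get_state();p=s["tcp_pos"];u=proj(c,[p])[0];print(c,u,p,s["contact_force"],s["opening"])
    W=deproj(c,d).reshape(-1,3);q=W[(np.linalg.norm(W-p,axis=1)<22)];print(len(q),q.mean(0)if len(q) else 0)
a=cv2.imread("scene2.png")[100:250,180:340];b=cv2.imread("top2.png")[120:270,170:330]
cv2.imwrite("pics/p2.png",cv2.resize(np.hstack([a,b]),(800,375),interpolation=3))
R=ori(35)
go([(f"{t:.2f}",prop(t),R) for t in(.9,1.1,1.3,1.5,1.7,1.9,2.1,2.25,2.313,2.35)])
```

```text
scene [242.74250324 161.77225239] [494.21623786 144.03408181 106.64832761] [-0.31665867  0.42872492  0.30195006] 0.6760319864503193
57 [490.67227843 139.85315398 116.4441569 ]
top [206.40976378 231.06567625] [495.3009431  144.86340616 109.29732085] [-0.99632705  0.97873338  0.28831624] 0.4626386831947188
21 [496.84593748 144.87449101 122.95744142]
0.90 [534.2 135.9 110.1] turn [ 0.001 -0.002  0.001] shift m [ 0.0389 -0.009   0.0008]
1.10 [548.2 132.6 122.9] turn [ 0.001 -0.002  0.001] shift m [ 0.0529 -0.0123  0.0136]
1.30 [564.8 128.6 132.7] turn [ 0.001 -0.002  0.001] shift m [ 0.0695 -0.0162  0.0234]
1.50 [583.4 124.3 138.8] turn [ 0.001 -0.002  0.001] shift m [ 0.0881 -0.0206  0.0295]
1.70 [603.  119.6 140.8] turn [ 0.001 -0.002  0.001] shift m [ 0.1077 -0.0253  0.0315]
1.90 [622.9 114.9 138.4] turn [ 0.001 -0.002  0.001] shift m [ 0.1276 -0.03    0.0291]
2.10 [642.1 110.4 131.6] turn [ 0.001 -0.002  0.001] shift m [ 0.1468 -0.0345  0.0223]
2.25 [655.3 107.3 123.8] turn [ 0.001 -0.002  0.001] shift m [ 0.16   -0.0376  0.0145]
2.31 [660.4 106.  119.9] turn [ 0.001 -0.002  0.001] shift m [ 0.1651 -0.0388  0.0106]
2.35 [663.3 105.4 117.4] turn [ 0.001 -0.002  0.001] shift m [ 0.168  -0.0395  0.0081]
```

View pics/p2.png

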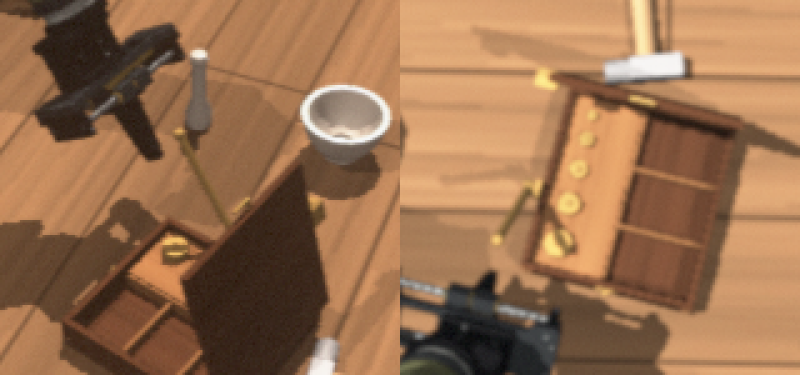

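The left panel shows the closed fingertip at about (155,155), just on the robot side of the rod tip at (180,132). That agrees with the projected TCP. The catch is on the lid's left edge at right panel (545,78). Now I push.

Request:
{"op": "jog_arm", "data": {"deltas": [0, 0, 0, 0.02, -0.005, 0, 0, 0, 0, 0, 0.039, -0.009, 0.001, 0, 0, 0, 0, 0.053, -0.012, 0.0135, 0, 0, 0, 0, 0.0695, -0.016, 0.0235, 0, 0, 0, 0, 0.088, -0.0205, 0.0295, 0, 0, 0, 0, 0.108, -0.025, 0.0315, 0, 0, 0, 0, 0.1275, -0.03, 0.029, 0, 0, 0, 0, 0.137, -0.032, 0.026, 0, 0, 0, 0, 0.147, -0.0345, 0.0225, 0, 0, 0, 0, 0.153, -0.036, 0.018, 0, 0, 0, 0, 0.153, -0.036, 0.018, 0]}}

```text
clock: 3.98
tcp_pos: [648.4, 108.9, 126.8]
orientation: [0.294, 2.518, -0.094]
contact_force: [-0.1, 0.2, 0.1]
opening: 0.4
grip_force: 0.0
```

Run:
```python
from plan import *
for c in("scene","top"):
    im,d=read_camera(c);cv2.imwrite(c+"3.png",im[...,::-1])
    W=deproj(c,d).reshape(-1,3);B=RB.inv().apply(W-BOX)
    m=(B[:,2]>155)&(abs(B[:,0]-70)<45)&(abs(B[:,1])<85);L=B[m];print(c,"lid x-line",np.percentile(L[:,0]+(L[:,2]-40)/3.487,[50]))
print(get_state()["tcp_pos"],get_state()["contact_force"])
a=cv2.imread("scene3.png")[100:250,180:340];b=cv2.imread("top3.png")[120:270,170:330]
cv2.imwrite("pics/p3.png",cv2.resize(np.hstack([a,b]),(800,375),interpolation=3))
R=ori(35)
go([(f"{t:.2f}",prop(t),R) for t in(2.1,2.2,2.25,2.313,2.35)])
```

```text
scene lid x-line [113.54507756]
top lid x-line [109.92806386]
[648.25163521 109.0613961  127.23945939] [ 0.05460336  0.36540605 -0.21733509]
2.10 [642.1 110.4 131.6] turn [ 0.    -0.001  0.001] shift m [-0.0062  0.0013  0.0044]
2.20 [651.  108.3 126.7] turn [ 0.    -0.001  0.001] shift m [ 0.0028 -0.0008 -0.0006]
2.25 [655.3 107.3 123.8] turn [ 0.    -0.001  0.001] shift m [ 0.007  -0.0018 -0.0034]
2.31 [660.4 106.  119.9] turn [ 0.    -0.001  0.001] shift m [ 0.0122 -0.003  -0.0074]
2.35 [663.3 105.4 117.4] turn [ 0.    -0.001  0.001] shift m [ 0.0151 -0.0037 -0.0099]
```

View pics/p3.png

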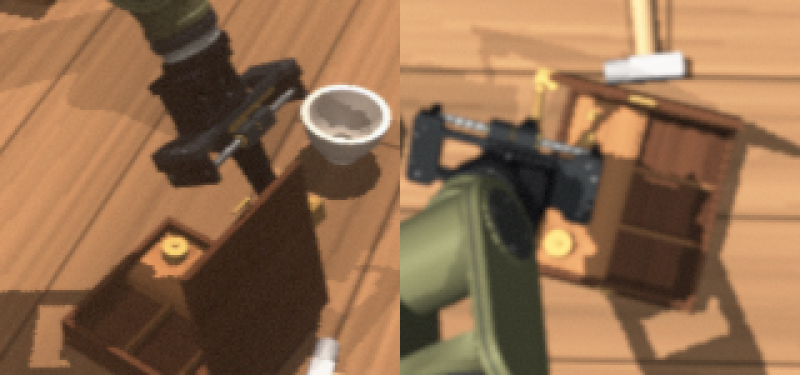

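The top view shows the rod carried over to the catch at about (540,85), and the lid hasn't moved. I push the last bit gently.

Request:
{"op": "jog_arm", "data": {"deltas": [0, 0, 0, 0.003, -0.001, -0.0005, 0, 0, 0, 0, 0.007, -0.002, -0.0035, 0, 0, 0, 0, 0.01, -0.0025, -0.0055, 0, 0, 0, 0, 0.012, -0.003, -0.0075, 0, 0, 0, 0, 0.0135, -0.0033, -0.009, 0, 0, 0, 0, 0.015, -0.0037, -0.01, 0, 0, 0, 0, 0.015, -0.0037, -0.01, 0, 0, 0, 0, 0.015, -0.0037, -0.01, 0]}}

```text
clock: 5.08
tcp_pos: [662.4, 105.9, 119.1]
orientation: [0.295, 2.518, -0.094]
contact_force: [-23.0, 3.7, 17.1]
opening: 0.5
grip_force: 14.0
```

The reaction is 28 N square to the rod, so it's hard against its stop. I back off along the tool axis and go toward the button.

Request:
{"op": "jog_arm", "data": {"deltas": [0, 0, 0, -0.015, 0.004, 0.02, 0, 0, 0, 0, -0.04, 0.01, 0.057, 0, 0, 0, 0, -0.07, 0.015, 0.1, 0, 0, 0, 0, -0.1, 0.015, 0.13, 0, 0, 0, 0, -0.15, 0.01, 0.14, 0, 0, 0, 0, -0.2, -0.02, 0.14, 0, 0, 0, 0, -0.25, -0.06, 0.12, 0.05, 0, 0, 0, -0.28, -0.11, 0.1, 0.055, 0, 0, 0, -0.28, -0.17, 0.06, 0.055, 0, 0, 0, -0.28, -0.22, 0.02, 0.055, 0, 0, 0, -0.28, -0.22, 0.02, 0.055]}}

```text
clock: 6.45
tcp_pos: [381.2, -118.1, 134.0]
orientation: [0.306, 2.519, -0.095]
contact_force: [0.4, 0.4, -0.4]
opening: 44.8
grip_force: 0.0
```

```bash
cat > look.py <<'E'
from plan import *
def rodlid():
    for c in("scene","top"):
        im,d=read_camera(c);cv2.imwrite(c+"4.png",im[...,::-1]);W=deproj(c,d);np.save(c+"4W.npy",W)
        B=RB.inv().apply(W.reshape(-1,3)-BOX)
        m=(B[:,2]>100)&(abs(B[:,0]-70)<45)&(abs(B[:,1])<85);L=B[m];print(c,"lid x-line",np.percentile(L[:,0]+(L[:,2]-40)/3.487,[50]))
        m=(B[:,2]>60)&(B[:,0]<100)&(B[:,0]>-30)&(abs(B[:,1]-107)<10);R=B[m]
        if len(R)>5:
            print(" rod",len(R),"angles",np.percentile(np.arctan2(R[:,2]-45,-(R[:,0]+20)),[5,25,50,75,95]))
def small(x,y,R=38,zmin=8):
    for c in("scene","top"):
        P=np.load(c+"4W.npy").reshape(-1,3);P=P[np.isfinite(P[:,0])]
        Q=P[(np.hypot(P[:,0]-x,P[:,1]-y)<R)&(P[:,2]>zmin)&(P[:,2]<125)]
        print(c,len(Q),np.round((np.percentile(Q,2,0)+np.percentile(Q,98,0))/2),np.round(np.percentile(Q,98,0)-np.percentile(Q,2,0)))
E
python3 - <<'E'
from look import *
rodlid();small(433,-206)
R=ori(28)
ax=R.apply([0,0,1])
p=np.array([433,-206.5,0])
tc=p+np.array([0,0,9])+ax*2.5
print(get_state()["tcp_pos"])
go([("above",tc-ax*90,R),("grab",tc,R)])
cv2.imwrite("pics/p4.png",cv2.resize(np.hstack([cv2.imread("scene4.png")[100:290,130:340],cv2.imread("top4.png")[120:310,170:380]]),(800,362),interpolation=3))
E
```

```text
scene lid x-line [113.6099696]
 rod 46 angles [2.24706791 2.28040067 2.31285076 2.3675809  2.40976428]
top lid x-line [110.0097935]
 rod 183 angles [2.16428019 2.23225459 2.25717767 2.28273467 2.30872279]
scene 107 [ 432. -209.   16.] [27. 26. 13.]
top 98 [ 432. -204.   19.] [27. 27. 13.]
[ 382.13150066 -116.55696129  135.38338896]
above [ 393.  -197.1   86.3] turn [0.027 0.116 0.007] shift m [ 0.0109 -0.0805 -0.0491]
grab [ 434.1 -206.8    6.8] turn [0.027 0.116 0.007] shift m [ 0.052  -0.0902 -0.1286]
```

View pics/p4.png

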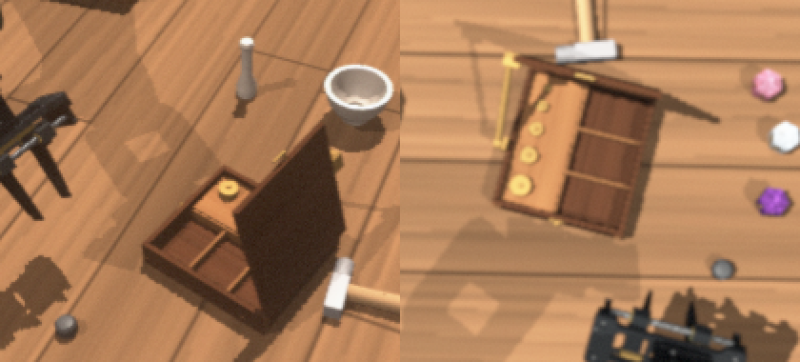

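The rod is seated in the catch (right panel, about (510,60)) and the lid is undisturbed. The button is free at left panel (66,326). Now I grasp it with the tool leaning 28°.

Request:
{"op": "jog_arm", "data": {"deltas": [0.027, 0.116, 0.007, 0.006, -0.04, -0.025, 0.055, 0.027, 0.116, 0.007, 0.011, -0.08, -0.049, 0.055, 0.027, 0.116, 0.007, 0.025, -0.084, -0.076, 0.055, 0.027, 0.116, 0.007, 0.04, -0.0875, -0.105, 0.055, 0.027, 0.116, 0.007, 0.052, -0.09, -0.128, 0.055, 0.027, 0.116, 0.007, 0.052, -0.09, -0.1285, 0.055, 0.027, 0.116, 0.007, 0.052, -0.09, -0.1285, 0.055, 0.027, 0.116, 0.007, 0.052, -0.09, -0.1285, 0.02, 0.027, 0.116, 0.007, 0.052, -0.09, -0.1285, 0.02, 0.027, 0.116, 0.007, 0.052, -0.09, -0.1285, 0.02, 0.027, 0.116, 0.007, 0.052, -0.09, -0.1285, 0.02], "squeeze": 25}}

```text
clock: 7.92
tcp_pos: [435.9, -205.1, 9.9]
orientation: [0.298, 2.634, -0.076]
contact_force: [-3.4, 0.6, 5.0]
opening: 27.7
grip_force: 25.1
```

Run:
```python
from look import *
rodlid();s=get_state();print(s["tcp_pos"],s["contact_force"],s["opening"],s["grip_force"])
u=proj("scene",[[433,-206,12]])[0].astype(int);v=proj("top",[[433,-206,12]])[0].astype(int)
a=cv2.imread("scene4.png")[u[1]-35:u[1]+35,u[0]-45:u[0]+45];b=cv2.imread("top4.png")[v[1]-35:v[1]+35,v[0]-45:v[0]+45]
cv2.imwrite("pics/p5.png",cv2.resize(np.hstack([a,b]),(800,311),interpolation=3))
```

```text
scene lid x-line [113.62402318]
 rod 48 angles [2.25089825 2.27946036 2.31733609 2.36723656 2.40546381]
top lid x-line [109.99115963]
 rod 183 angles [2.16669819 2.23200017 2.25782765 2.27761075 2.31097494]
[ 435.94262399 -205.15320327    9.90032652] [-4.88265977  0.11577135  6.39305769] 27.756560595517765 25.165646195837326
```

View pics/p5.png

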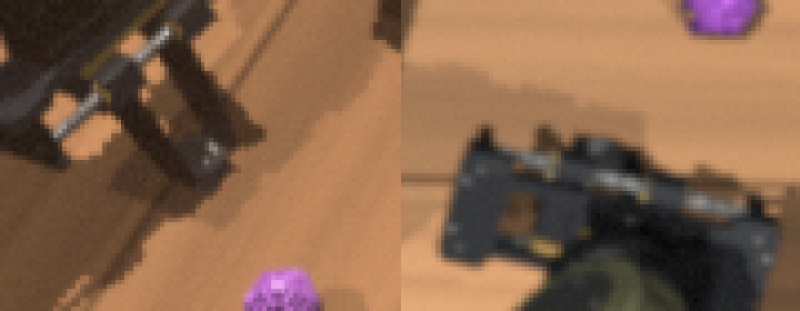

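The button sits between the fingertips at left panel (210,155). I lift and check the hold.

Request:
{"op": "jog_arm", "data": {"deltas": [0, 0, 0, 0, 0, 0.01, 0.02, 0, 0, 0, 0, 0, 0.04, 0.02, 0, 0, 0, 0, 0, 0.08, 0.02, 0, 0, 0, 0, 0, 0.12, 0.02, 0, 0, 0, 0, 0, 0.14, 0.02, 0, 0, 0, 0, 0, 0.14, 0.02, 0, 0, 0, 0, 0, 0.14, 0.02, 0, 0, 0, 0, 0, 0.14, 0.02], "squeeze": 30}}

```text
clock: 9.02
tcp_pos: [434.7, -204.0, 147.0]
orientation: [0.299, 2.638, -0.073]
contact_force: [-1.0, -0.2, -1.2]
opening: 28.3
grip_force: 29.9
```

```bash
cat > grab.py <<'E'
from look import *
def crop(name,h=30,w=40,dz=0):
    p=get_state()["tcp_pos"]+[0,0,dz];o=[]
    for c in("scene","top"):
        u=proj(c,[p])[0].astype(int);I=cv2.copyMakeBorder(cv2.imread(c+"4.png"),60,60,60,60,cv2.BORDER_CONSTANT);o.append(I[u[1]+60-h:u[1]+60+h,u[0]+60-w:u[0]+60+w])
    cv2.imwrite(name,cv2.resize(np.hstack(o),(800,int(400*h/w)),interpolation=3))
E
python3 - <<'E'
from grab import *
rodlid();s=get_state();print(s["tcp_pos"],s["contact_force"],s["opening"],s["grip_force"])
p=s["tcp_pos"]
crop("pics/p6.png")
P=np.load("scene4W.npy");I=cv2.imread("scene4.png").astype(int)
m=(np.linalg.norm(P-p,axis=2)<30);v=P[m];print(len(v),v[:,2].min(),np.percentile(v[:,2],[2,10,50]))
E
```

```text
scene lid x-line [113.67908136]
 rod 49 angles [2.25039528 2.27768433 2.32118544 2.37213216 2.40695535]
top lid x-line [110.00453572]
 rod 185 angles [2.15278894 2.2304014  2.25903754 2.2797804  2.30621431]
[ 435.0327196  -204.20141819  147.5574045 ] [-0.04938264 -0.25190388 -1.0925543 ] 27.571720369450297 29.93097225046853
222 134.28190363098955 [138.54070607 144.89624053 155.48870835]
```

View pics/p6.png

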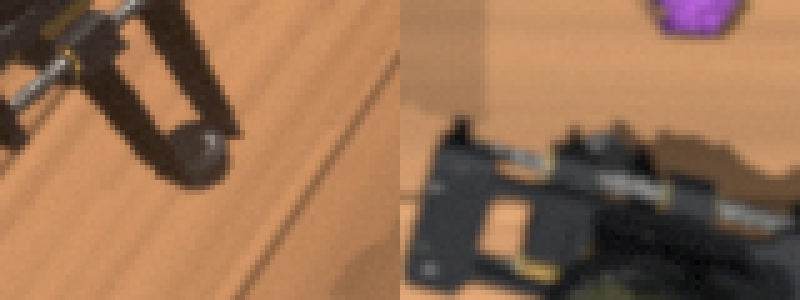

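The button is held at the tips (left panel, about (200,155)). I now approach the back pocket along the leaning axis.

Run:
```python
from plan import *
R=ori(28);ax=R.apply([0,0,1]);tc=b2w([66,-41,0])+np.array([0,0,22.5])
go([("appr",tc-ax*130,R),("mid",tc-ax*60,R),("low",tc,R)])
```

```text
appr [592.2 -35.  137.3] turn [-0.001  0.001 -0.006] shift m [ 0.1572  0.1692 -0.0103]
mid [624.2 -42.6  75.5] turn [-0.001  0.001 -0.006] shift m [ 0.1892  0.1616 -0.0721]
low [651.6 -49.1  22.5] turn [-0.001  0.001 -0.006] shift m [ 0.2166  0.1551 -0.1251]
```

Request:
{"op": "jog_arm", "data": {"deltas": [0, 0, 0, 0.03, 0.035, 0, 0.02, 0, 0, 0, 0.06, 0.07, 0, 0.02, 0, 0, 0, 0.1, 0.11, 0, 0.02, 0, 0, 0, 0.135, 0.145, -0.003, 0.02, 0, 0, 0, 0.157, 0.169, -0.01, 0.02, 0, 0, 0, 0.166, 0.167, -0.03, 0.02, 0, 0, 0, 0.178, 0.164, -0.05, 0.02, 0, 0, 0, 0.189, 0.1615, -0.072, 0.02, 0, 0, 0, 0.2, 0.159, -0.093, 0.02, 0, 0, 0, 0.208, 0.157, -0.109, 0.02, 0, 0, 0, 0.208, 0.157, -0.109, 0.02, 0, 0, 0, 0.208, 0.157, -0.109, 0.02]}}

```text
clock: 10.62
tcp_pos: [643.6, -47.6, 40.2]
orientation: [0.299, 2.636, -0.075]
contact_force: [0.6, -0.5, -1.8]
opening: 27.7
grip_force: 29.9
```

Run:
```python
from grab import *
rodlid();s=get_state();print(s["tcp_pos"],s["contact_force"],s["opening"])
crop("pics/p7.png",30,40)
R=ori(28);tc=b2w([66,-41,0])+np.array([0,0,21]);go([("low",tc,R)])
```

```text
scene lid x-line [113.58158827]
 rod 48 angles [2.24938295 2.27699188 2.31404847 2.3686651  2.40349993]
top lid x-line [105.18345788]
 rod 183 angles [2.1566063  2.23257046 2.26152235 2.28362189 2.31493298]
[644.01235263 -47.62885388  41.15697562] [ 0.61802979  0.01263528 -1.70046313] 27.93617554743668
low [651.6 -49.1  21. ] turn [ 0.001  0.004 -0.006] shift m [ 0.0076 -0.0014 -0.0202]
```

View pics/p7.png

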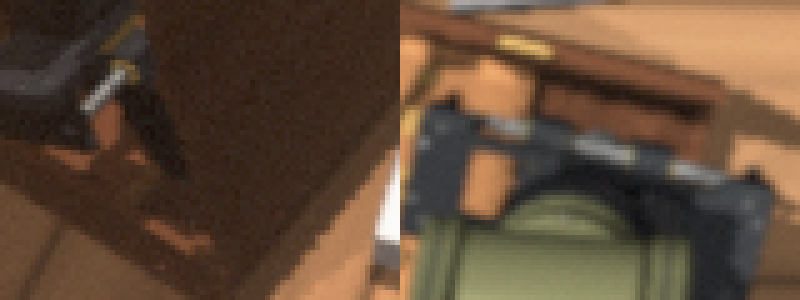

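The views show the gripper over the back pocket, clear of the lid. The tips are in shadow. I lower and watch the force.

Request:
{"op": "jog_arm", "data": {"deltas": [0, 0, 0, 0.003, -0.0005, -0.007, 0.02, 0, 0, 0, 0.005, -0.001, -0.013, 0.02, 0, 0, 0, 0.0065, -0.0015, -0.017, 0.02, 0, 0, 0, 0.0075, -0.0015, -0.019, 0.02, 0, 0, 0, 0.0075, -0.0015, -0.019, 0.02, 0, 0, 0, 0.0075, -0.0015, -0.019, 0.02]}}

```text
clock: 11.48
tcp_pos: [651.2, -49.2, 21.3]
orientation: [0.298, 2.635, -0.075]
contact_force: [-0.2, 0.0, -0.6]
opening: 27.9
grip_force: 29.9
```

Request:
{"op": "jog_arm", "data": {"deltas": [0, 0, 0, 0, 0, -0.001, 0.02, 0, 0, 0, 0, 0, -0.002, 0.02, 0, 0, 0, 0, 0, -0.003, 0.02, 0, 0, 0, 0, 0, -0.003, 0.02]}}

```text
clock: 11.98
tcp_pos: [652.2, -49.3, 20.0]
orientation: [0.298, 2.633, -0.076]
contact_force: [-4.8, -0.9, 6.3]
opening: 27.7
grip_force: 30.2
```

It's on the floor (+6 N). I open, then retreat along the axis.

Request:
{"op": "jog_arm", "data": {"deltas": [0, 0, 0, 0, 0, 0, 0.034, 0, 0, 0, 0, 0, 0, 0.045, 0, 0, 0, 0, 0, 0, 0.05, 0, 0, 0, 0, 0, 0, 0.05, 0, 0, 0, -0.009, 0.002, 0.0175, 0.05, 0, 0, 0, -0.023, 0.0055, 0.045, 0.05, 0, 0, 0, -0.04, 0.0095, 0.077, 0.05, 0, 0, 0, -0.06, 0.014, 0.115, 0.06, 0, 0, 0, -0.08, 0, 0.14, 0.06, 0, 0, 0, -0.1, -0.05, 0.15, 0.06, 0, 0, 0, -0.1, -0.1, 0.15, 0.06, 0, 0, 0, -0.1, -0.15, 0.15, 0.06]}}

```text
clock: 13.48
tcp_pos: [550.9, -200.6, 169.0]
orientation: [0.298, 2.634, -0.076]
contact_force: [0.5, 0.6, -0.0]
opening: 59.9
grip_force: 0.0
```

Run:
```python
from grab import *
rodlid();s=get_state();print(s["tcp_pos"],s["contact_force"],s["opening"])
for c in("top","scene"):
    P=np.load(c+"4W.npy").reshape(-1,3);B=RB.inv().apply(P-BOX)
    Q=B[(abs(B[:,0]-66)<27)&(abs(B[:,1]+41)<38)&(B[:,2]>19)&(B[:,2]<60)&(B[:,0]<105-(B[:,2]-40)/3.487-14)];print(c,len(Q),np.round(Q.mean(0)) if len(Q) else 0,np.round(np.ptp(Q,axis=0)) if len(Q) else 0)
    r=trace(c,"button");print([(x["conf"],x["point"],np.round(RB.inv().apply(np.load(c+"4W.npy")[x["pixels"]]-BOX).mean(0))) for x in r[:2]])
small(623,-295)
I=cv2.imread("top4.png")
m=(I.min(2)[150:215,340:400]>185).astype(np.uint8)
c=max(cv2.findContours(m,0,1)[0],key=cv2.contourArea)[:,0]+[340,150];W=np.load("top4W.npy");
pts=np.array([W[y,x,:2] for x,y in c]);ctr=pts.mean(0);print("white",len(c),ctr)
for a in range(-30,31,5):
    n=np.array([-np.sin(np.radians(a)),np.cos(np.radians(a))]);print(a,round(np.ptp(pts@n),1),end=" ")
u=proj("top",[b2w([30,-41,10])])[0].astype(int)
cv2.imwrite("pics/p8.png",cv2.resize(I[u[1]-40:u[1]+40,u[0]-50:u[0]+50],(600,480),interpolation=3))
```

```text
scene lid x-line [113.62720513]
 rod 48 angles [2.24670931 2.27550661 2.31309161 2.36920424 2.40187116]
top lid x-line [109.99888863]
 rod 185 angles [2.1474998  2.226248   2.25396201 2.28153229 2.31221281]
[ 550.86020145 -203.41436187  168.80791821] [ 0.40854869 -0.17624931  0.57437275] 59.66125879320976
top 93 [ 62. -40.  29.] [44. 47. 20.]
[]
scene 11 [ 58. -54.  24.] [14. 11.  7.]
[(0.28, [265.8, 221.0], array([nan, nan, nan]))]
scene 279 [ 624. -298.   30.] [34. 32. 41.]
top 182 [ 622. -292.   32.] [36. 34. 39.]
white 40 [ 626.34195111 -296.98327281]
-30 43.4 -25 44.2 -20 44.9 -15 45.5 -10 45.7 -5 45.9 0 46.5 5 47.3 10 49.2 15 50.8 20 51.9 25 52.7 30 53.1
```

View pics/p8.png

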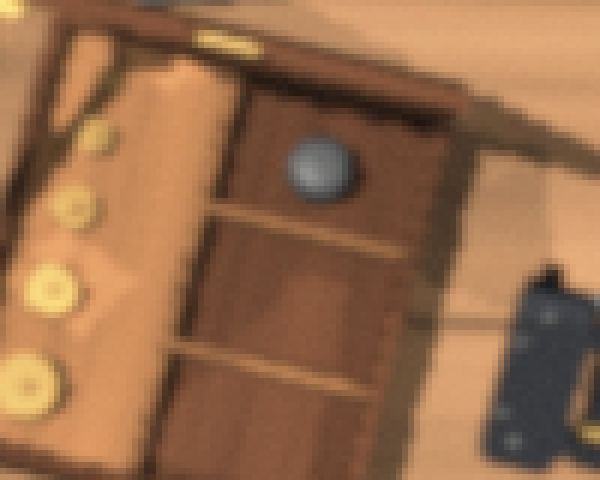

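The button lies flat in the back pocket at about (320,168), box (62,-40). Next is the quartz at (623,-295): closing along world y, lean 20°.

Run:
```python
from plan import *
R=ori(20,0);ax=R.apply([0,0,1]);tc=np.array([623,-295,17])+ax*9.5
go([("appr",tc-ax*110,R),("grab",tc,R)])
```

```text
appr [ 588.6 -295.   111.4] turn [0.016 0.141 0.227] shift m [ 0.0379 -0.0951 -0.0564]
grab [ 626.2 -295.     8.1] turn [0.016 0.141 0.227] shift m [ 0.0755 -0.0951 -0.1598]
```

Request:
{"op": "jog_arm", "data": {"deltas": [0.005, 0.05, 0.08, 0.013, -0.03, -0.01, 0.065, 0.01, 0.1, 0.16, 0.026, -0.065, -0.03, 0.065, 0.016, 0.141, 0.227, 0.038, -0.095, -0.056, 0.065, 0.016, 0.141, 0.227, 0.038, -0.095, -0.056, 0.065, 0.016, 0.141, 0.227, 0.038, -0.095, -0.056, 0.065, 0.016, 0.141, 0.227, 0.038, -0.095, -0.056, 0.065]}}

```text
clock: 14.42
tcp_pos: [589.5, -292.8, 113.4]
orientation: [-0.005, 2.79, -0.001]
contact_force: [-0.4, -0.2, 0.6]
opening: 65.0
grip_force: 0.0
```

Run:
```python
from plan import *
R=ori(20,0);ax=R.apply([0,0,1]);tc=np.array([623,-295,17])+ax*9.5
go([("appr",tc-ax*110,R),("grab",tc,R)]);print(get_state()["opening"],get_state()["dq"])
```

```text
appr [ 588.6 -295.   111.4] turn [ 0.001  0.002 -0.003] shift m [-0.0008 -0.0022 -0.002 ]
grab [ 626.2 -295.     8.1] turn [ 0.001  0.002 -0.003] shift m [ 0.0368 -0.0022 -0.1054]
64.9639929930638 [-0.00213673 -0.00577018 -0.00131345  0.00039502  0.00047777 -0.0016636 ]
```

Request:
{"op": "jog_arm", "data": {"deltas": [0, 0, 0, 0.008, -0.001, -0.025, 0.065, 0, 0, 0, 0.018, -0.002, -0.052, 0.065, 0, 0, 0, 0.028, -0.002, -0.08, 0.065, 0, 0, 0, 0.0345, -0.002, -0.098, 0.065, 0, 0, 0, 0.037, -0.002, -0.105, 0.065, 0, 0, 0, 0.037, -0.002, -0.105, 0.065, 0, 0, 0, 0.037, -0.002, -0.105, 0.045, 0, 0, 0, 0.037, -0.002, -0.105, 0.03, 0, 0, 0, 0.037, -0.002, -0.105, 0.03, 0, 0, 0, 0.037, -0.002, -0.105, 0.03, 0, 0, 0, 0.037, -0.002, -0.105, 0.03]}}

```text
clock: 15.8
tcp_pos: [626.3, -296.2, 7.7]
orientation: [-0.003, 2.791, 0.0]
contact_force: [-2.6, 0.8, 4.1]
opening: 35.9
grip_force: 30.0
```

The opening is 35.9 mm, so it's gripped squarely across the flats. I lift it.

Request:
{"op": "jog_arm", "data": {"deltas": [0, 0, 0, 0, 0, 0.01, 0.03, 0, 0, 0, 0, 0, 0.04, 0.03, 0, 0, 0, 0, 0, 0.08, 0.03, 0, 0, 0, 0, 0, 0.12, 0.03, 0, 0, 0, 0, 0, 0.15, 0.03, 0, 0, 0, 0, 0, 0.15, 0.03, 0, 0, 0, 0, 0, 0.15, 0.03]}}

```text
clock: 16.68
tcp_pos: [625.1, -295.6, 155.2]
orientation: [-0.002, 2.794, 0.002]
contact_force: [-1.3, 0.1, -1.9]
opening: 35.7
grip_force: 30.0
```

Run:
```python
from plan import *
R=ori(20);tc=b2w([3.3,-41,18.5])
go([("above",tc+[0,0,100],R),("low",tc,R)]);s=get_state();print(s["tcp_pos"],s["opening"],s["contact_force"])
```

```text
above [590.6 -34.7 118.5] turn [-0.001 -0.001 -0.234] shift m [-0.0346  0.2609 -0.0367]
low [590.6 -34.7  18.5] turn [-0.001 -0.001 -0.234] shift m [-0.0346  0.2609 -0.1367]
[ 625.13618015 -295.58287629  155.15482574] 35.68235848100244 [-1.297582    0.07591915 -1.88082154]
```

Request:
{"op": "jog_arm", "data": {"deltas": [0, 0, -0.08, -0.04, 0.01, 0, 0.03, 0, 0, -0.16, -0.08, 0.04, 0, 0.03, 0, 0, -0.234, -0.09, 0.09, 0, 0.03, 0, 0, -0.234, -0.08, 0.14, 0, 0.03, 0, 0, -0.234, -0.065, 0.19, 0, 0.03, 0, 0, -0.234, -0.045, 0.23, -0.01, 0.03, 0, 0, -0.234, -0.035, 0.26, -0.035, 0.03, 0, 0, -0.234, -0.035, 0.261, -0.065, 0.03, 0, 0, -0.234, -0.035, 0.261, -0.095, 0.03, 0, 0, -0.234, -0.035, 0.261, -0.12, 0.03, 0, 0, -0.234, -0.035, 0.261, -0.125, 0.03, 0, 0, -0.234, -0.035, 0.261, -0.125, 0.03]}}

```text
clock: 18.18
tcp_pos: [590.3, -35.1, 31.0]
orientation: [0.324, 2.777, -0.057]
contact_force: [0.3, 0.2, -1.6]
opening: 35.8
grip_force: 30.0
```

Run:
```python
from plan import *
R=ori(20);tc=b2w([3.3,-41,17.7])
go([("low",tc,R)]);s=get_state();print(s["tcp_pos"],s["opening"],s["contact_force"])
```

```text
low [590.6 -34.7  17.7] turn [ 0.    -0.001  0.   ] shift m [ 0.0002  0.0004 -0.0133]
[590.34473137 -35.08978237  31.03848178] 35.76574960698845 [ 0.32515205  0.22884339 -1.62366308]
```

Request:
{"op": "jog_arm", "data": {"deltas": [0, 0, 0, 0, 0, -0.006, 0.03, 0, 0, 0, 0, 0, -0.01, 0.03, 0, 0, 0, 0, 0, -0.012, 0.03, 0, 0, 0, 0, 0, -0.013, 0.03, 0, 0, 0, 0, 0, -0.0145, 0.03, 0, 0, 0, 0, 0, -0.0145, 0.03]}}

```text
clock: 18.92
tcp_pos: [591.2, -35.2, 17.7]
orientation: [0.324, 2.775, -0.057]
contact_force: [0.1, 0.1, -1.7]
opening: 35.8
grip_force: 30.0
```

Request:
{"op": "jog_arm", "data": {"deltas": [0, 0, 0, 0, 0, -0.001, 0.03, 0, 0, 0, 0, 0, -0.002, 0.03, 0, 0, 0, 0, 0, -0.003, 0.03, 0, 0, 0, 0, 0, -0.003, 0.03]}}

```text
clock: 19.42
tcp_pos: [592.3, -35.3, 17.7]
orientation: [0.323, 2.773, -0.058]
contact_force: [-12.3, 1.4, 16.9]
opening: 35.9
grip_force: 30.0
```

It's on the floor. I ease the load, open and retreat along the axis, keeping away from the lid.

Request:
{"op": "jog_arm", "data": {"deltas": [0, 0, 0, 0, 0, 0.002, 0.03, 0, 0, 0, 0, 0, 0.002, 0.04, 0, 0, 0, 0, 0, 0.002, 0.05, 0, 0, 0, 0, 0, 0.002, 0.055, 0, 0, 0, 0, 0, 0.002, 0.055, 0, 0, 0, -0.0065, 0.0015, 0.02, 0.055, 0, 0, 0, -0.02, 0.005, 0.06, 0.055, 0, 0, 0, -0.037, 0.009, 0.11, 0.055, 0, 0, 0, -0.06, 0.014, 0.16, 0.055, 0, 0, 0, -0.1, 0.06, 0.18, 0.055, 0, 0, 0, -0.14, 0.11, 0.19, 0.055, 0, 0, 0, -0.17, 0.16, 0.19, 0.055]}}

```text
clock: 20.92
tcp_pos: [420.5, 125.7, 206.4]
orientation: [0.327, 2.771, -0.055]
contact_force: [1.2, 0.7, -0.3]
opening: 55.0
grip_force: 0.0
```

Run:
```python
from grab import *
rodlid();s=get_state();print(s["tcp_pos"],s["contact_force"],s["opening"])
for c in("top","scene"):
    P=np.load(c+"4W.npy").reshape(-1,3);B=RB.inv().apply(P-BOX)
    Q=B[(abs(B[:,0])<30)&(abs(B[:,1]+41)<45)&(B[:,2]>32)&(B[:,2]<75)];print(c,len(Q),np.round((Q.min(0)+Q.max(0))/2),np.round(np.ptp(Q,axis=0)),"top",np.round(Q[Q[:,2].argsort()[-8:]].mean(0)))
small(470,323,30,60);small(470,323,30,100)
R=ori(0,0)
go([("appr",np.array([470,323,150]),R),("grab",np.array([470,323,48]),R)])
a=[]
for c in("scene","top"):
    u=proj(c,[b2w([20,-20,20])])[0].astype(int);a.append(cv2.imread(c+"4.png")[u[1]-40:u[1]+40,u[0]-50:u[0]+50])
cv2.imwrite("pics/p9.png",cv2.resize(np.hstack(a),(800,320),interpolation=3))
```

```text
scene lid x-line [113.60485353]
 rod 47 angles [2.24881457 2.27589909 2.30646544 2.36423726 2.41190162]
top lid x-line [110.01121499]
 rod 188 angles [2.09722387 2.2310756  2.26013157 2.28300042 2.31299708]
[418.76320109 129.78921753 205.10364568] [ 0.12164089  0.56136026 -0.09065659] 54.88077990727893
top 178 [  2. -54.  49.] [51. 65. 33.] top [ -0. -39.  63.]
scene 167 [  2. -55.  47.] [41. 62. 29.] top [  2. -43.  60.]
scene 101 [470. 323.  88.] [19. 19. 53.]
top 95 [469. 328.  90.] [20. 19. 54.]
scene 44 [470. 324. 108.] [21. 20. 13.]
top 69 [469. 328. 111.] [20. 19. 13.]
appr [470 323 150] turn [0.037 0.35  0.22 ] shift m [ 0.0512  0.1932 -0.0551]
grab [470 323  48] turn [0.037 0.35  0.22 ] shift m [ 0.0512  0.1932 -0.1571]
```

View pics/p9.png

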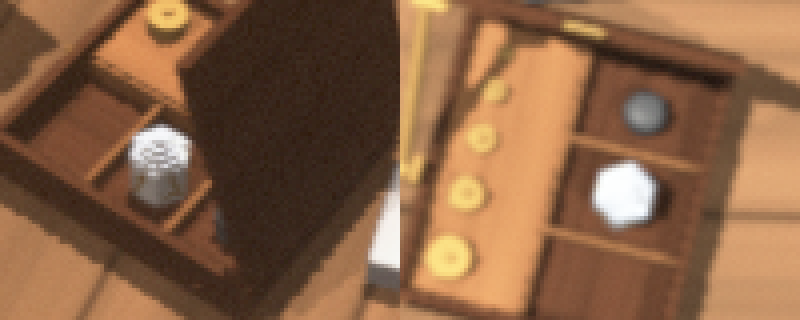

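The quartz stands upright in the middle pocket (right panel, about (625,195)), box (0,-41) with its top at about 60 mm. Next is the pestle at (470,325), with the tool vertical.

Run:
```python
from plan import *
R=ori(0)
go([("appr",np.array([470,325,160]),R)])
```

```text
appr [470 325 160] turn [ 0.077  0.342 -0.009] shift m [ 0.0512  0.1952 -0.0451]
```

Request:
{"op": "jog_arm", "data": {"deltas": [0.03, 0.13, 0, 0.015, 0.05, 0, 0.06, 0.06, 0.25, 0, 0.03, 0.1, 0, 0.06, 0.077, 0.342, -0.009, 0.045, 0.15, -0.015, 0.06, 0.077, 0.342, -0.009, 0.051, 0.195, -0.035, 0.06, 0.077, 0.342, -0.009, 0.051, 0.195, -0.045, 0.06, 0.077, 0.342, -0.009, 0.051, 0.195, -0.045, 0.06, 0.077, 0.342, -0.009, 0.051, 0.195, -0.045, 0.06]}}

```text
clock: 21.9
tcp_pos: [472.6, 318.9, 160.4]
orientation: [-0.378, -3.118, 0.007]
contact_force: [0.0, 0.4, 0.9]
opening: 60.2
grip_force: 0.0
```

Run:
```python
from grab import *
rodlid()
s=get_state();p=s["tcp_pos"]
R=ori(0)
go([("grab",np.array([470,325,48]),R)])
for c in("scene","top"):
    print(c,proj(c,[p,[470,325,112]]).round(1))
crop("pics/p10.png",40,50,-30)
```

```text
scene lid x-line [113.66761435]
 rod 49 angles [2.24560624 2.28013909 2.31835145 2.36778088 2.40421842]
top lid x-line [110.00724201]
 rod 186 angles [2.10710091 2.22850632 2.26103049 2.27804591 2.30383664]
grab [470 325  48] turn [0.004 0.    0.01 ] shift m [-0.0027  0.0059 -0.1129]
scene [[259.8 109.5]
 [259.7 121.2]]
top [[131.  236.5]
 [133.9 239.6]]
```

View pics/p10.png

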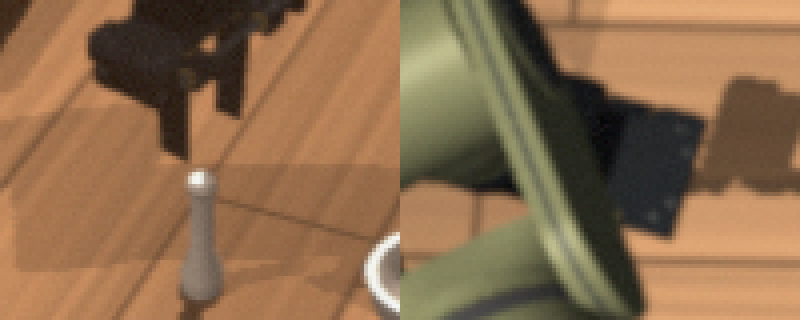

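The pestle knob at left panel (201,182) is below the open fingers, whose tips are at (175,155) and (232,115). The correction is about 6 mm, then I descend.

Request:
{"op": "jog_arm", "data": {"deltas": [0.004, 0, 0.01, -0.0027, 0.006, 0, 0.06, 0.004, 0, 0.01, -0.0027, 0.006, 0, 0.06, 0.004, 0, 0.01, -0.0027, 0.006, -0.03, 0.06, 0.004, 0, 0.01, -0.0027, 0.006, -0.06, 0.06, 0.004, 0, 0.01, -0.0027, 0.006, -0.09, 0.06, 0.004, 0, 0.01, -0.0027, 0.006, -0.113, 0.06, 0.004, 0, 0.01, -0.0027, 0.006, -0.113, 0.06, 0.004, 0, 0.01, -0.0027, 0.006, -0.113, 0.04, 0.004, 0, 0.01, -0.0027, 0.006, -0.113, 0.02, 0.004, 0, 0.01, -0.0027, 0.006, -0.113, 0.01, 0.004, 0, 0.01, -0.0027, 0.006, -0.113, 0.01, 0.004, 0, 0.01, -0.0027, 0.006, -0.113, 0.01], "squeeze": 30}}

```text
clock: 23.5
tcp_pos: [469.8, 326.1, 47.2]
orientation: [-0.361, -3.12, 0.001]
contact_force: [-0.4, 0.6, 2.0]
opening: 20.3
grip_force: 27.6
```

Request:
{"op": "jog_arm", "data": {"deltas": [0, 0, 0, 0, 0, 0.01, 0.01, 0, 0, 0, 0, 0, 0.04, 0.01, 0, 0, 0, 0, 0, 0.08, 0.01, 0, 0, 0, 0, 0, 0.11, 0.01, 0, 0, 0, 0, 0, 0.12, 0.01, 0, 0, 0, 0, 0, 0.12, 0.01, 0, 0, 0, 0, 0, 0.12, 0.01]}}

```text
clock: 24.38
tcp_pos: [468.5, 325.3, 164.6]
orientation: [-0.361, -3.116, 0.005]
contact_force: [-0.1, 0.3, -1.1]
opening: 20.5
grip_force: 27.9
```

Run:
```python
from grab import *
rodlid();s=get_state();p=s["tcp_pos"];print(p,s["opening"],s["contact_force"])
for c in("scene","top"):
    P=np.load(c+"4W.npy");I=cv2.imread(c+"4.png")
    m=(np.linalg.norm(P[...,:2]-p[:2],axis=2)<60)&(P[...,2]>60)&(P[...,2]<p[2]-5)
    Q=P[m];print(c,len(Q),Q[:,2].min() if len(Q) else 0)
    for a in (65,75,85,95,105,115,125,135,145):
        q=Q[abs(Q[:,2]-a)<5]
        if len(q):print(a,np.round(q.mean(0)-p),len(q))
R=ori(0);tc=b2w([-66,-41,0])+np.array([0,0,60])
go([("above",tc+[0,0,110],R),("low",tc,R)])
```

```text
scene lid x-line [113.67775332]
 rod 50 angles [2.24894305 2.27846804 2.31348086 2.36807468 2.4068416 ]
top lid x-line [110.00097616]
 rod 186 angles [2.13455963 2.23245941 2.26302764 2.27861883 2.30681126]
[468.55524002 325.3379336  164.73087361] 20.282466494921835 [-0.16065185 -0.10152109 -1.32620357]
scene 126 117.28129596392806
115 [  6. -10. -47.] 4
125 [  3. -12. -40.] 30
135 [  4. -11. -29.] 33
145 [  4.  -9. -20.] 38
top 0 0
above [523.1 -18.7 170. ] turn [ 0.003 -0.005 -0.002] shift m [ 0.0546 -0.3441  0.0053]
low [523.1 -18.7  60. ] turn [ 0.003 -0.005 -0.002] shift m [ 0.0546 -0.3441 -0.1047]
```

The pestle is held and hangs straight, foot 47 mm below the TCP. I carry it to the front pocket.

Request:
{"op": "jog_arm", "data": {"deltas": [0, 0, 0, 0, -0.03, 0.003, 0.01, 0, 0, 0, 0, -0.07, 0.005, 0.01, 0, 0, 0, 0, -0.12, 0.005, 0.01, 0, 0, 0, 0.005, -0.17, 0.005, 0.01, 0, 0, 0, 0.015, -0.22, 0.005, 0.01, 0, 0, 0, 0.03, -0.27, 0.005, 0.01, 0, 0, 0, 0.045, -0.315, 0.005, 0.01, 0, 0, 0, 0.0546, -0.344, 0.005, 0.01, 0, 0, 0, 0.0546, -0.344, 0.005, 0.01, 0, 0, 0, 0.0546, -0.344, -0.03, 0.01, 0, 0, 0, 0.0546, -0.344, -0.06, 0.01, 0, 0, 0, 0.0546, -0.344, -0.06, 0.01]}}

```text
clock: 25.98
tcp_pos: [521.0, -16.8, 103.2]
orientation: [-0.358, -3.112, 0.001]
contact_force: [-0.5, 0.4, -0.5]
opening: 20.5
grip_force: 28.2
```

Run:
```python
from grab import *
rodlid();s=get_state();p=s["tcp_pos"];print(p,s["opening"],s["contact_force"])
P=np.load("scene4W.npy").reshape(-1,3);B=RB.inv().apply(P-BOX);t=RB.inv().apply(p-BOX);print("tcp box",t)
for a in(62,67,72,77,82,90,98):
    q=B[(np.hypot(B[:,0]-t[0],B[:,1]-t[1])<40)&(abs(B[:,2]-a)<3)]
    if len(q):print(a,np.round(q.mean(0)),len(q))
R=ori(0);go([("low",b2w([-66,-41,58.5]),R)])
```

```text
scene lid x-line [113.72895531]
 rod 50 angles [2.24989528 2.2782604  2.31947942 2.36892333 2.40827733]
top lid x-line [109.98313238]
 rod 183 angles [2.11744536 2.22741731 2.25655471 2.28052744 2.31123348]
[523.99719141 -17.42460045 106.96633089] 20.290073342826794 [-0.04117026 -0.38826647 -2.00297216]
tcp box [-65.46642445 -39.53616212 106.96633089]
62 [-63. -50.  62.] 17
67 [-59. -49.  68.] 17
72 [-64. -49.  72.] 22
77 [-64. -48.  77.] 30
82 [-65. -47.  82.] 31
90 [-64. -46.  90.] 19
98 [-60. -41.  98.] 5
low [523.1 -18.7  58.5] turn [ 0.001 -0.002 -0.003] shift m [-0.0009 -0.0013 -0.0485]
```

Request:
{"op": "jog_arm", "data": {"deltas": [0, 0, 0, 0, -0.001, -0.015, 0.01, 0, 0, 0, 0, -0.001, -0.03, 0.01, 0, 0, 0, 0, -0.001, -0.041, 0.01, 0, 0, 0, 0, -0.001, -0.046, 0.01, 0, 0, 0, 0, -0.001, -0.048, 0.01, 0, 0, 0, 0, -0.001, -0.048, 0.01, 0, 0, 0, 0, -0.001, -0.048, 0.01]}}

```text
clock: 26.95
tcp_pos: [524.5, -19.2, 59.2]
orientation: [-0.361, -3.12, 0.002]
contact_force: [0.1, -0.6, -1.4]
opening: 20.1
grip_force: 28.2
```

Request:
{"op": "jog_arm", "data": {"deltas": [0, 0, 0, 0, 0, -0.001, 0.01, 0, 0, 0, 0, 0, -0.002, 0.01, 0, 0, 0, 0, 0, -0.0025, 0.01, 0, 0, 0, 0, 0, -0.0025, 0.01]}}

```text
clock: 27.45
tcp_pos: [524.9, -19.2, 57.2]
orientation: [0.361, 3.121, -0.002]
contact_force: [-0.5, 0.9, 5.6]
opening: 20.6
grip_force: 27.5
```

It's on the floor. I open and rise straight up clear of the knob, then back away.

Request:
{"op": "jog_arm", "data": {"deltas": [0, 0, 0, 0, 0, 0.0005, 0.025, 0, 0, 0, 0, 0, 0.0005, 0.035, 0, 0, 0, 0, 0, 0.0005, 0.05, 0, 0, 0, 0, 0, 0.0005, 0.05, 0, 0, 0, 0, 0, 0.0005, 0.05, 0, 0, 0, 0, 0, 0.02, 0.05, 0, 0, 0, 0, 0, 0.05, 0.05, 0, 0, 0, 0, 0, 0.085, 0.05, 0, 0, 0, 0, 0, 0.12, 0.05, 0, 0, 0, -0.05, 0, 0.15, 0.05, 0, 0, 0, -0.1, 0.05, 0.15, 0.05, 0, 0, 0, -0.1, 0.1, 0.15, 0.05]}}

```text
clock: 28.95
tcp_pos: [422.7, 81.0, 208.2]
orientation: [0.366, 3.118, -0.001]
contact_force: [0.3, 0.5, -0.1]
opening: 50.2
grip_force: 0.0
```

Request:
{"op": "jog_arm", "data": {"deltas": [0, 0, 0, 0, 0.04, 0, 0.05, 0, 0, 0, 0, 0.08, 0, 0.05, 0, 0, 0, 0, 0.08, 0, 0.05, 0, 0, 0, 0, 0.08, 0, 0.05]}}

```text
clock: 29.45
tcp_pos: [424.2, 160.6, 207.1]
orientation: [-0.36, -3.12, 0.002]
contact_force: [0.4, -0.8, 0.3]
opening: 50.0
grip_force: 0.0
```

Run:
```python
from grab import *
rodlid();s=get_state();print(s["tcp_pos"],s["contact_force"],s["opening"],s["clock"])
for c in("top","scene"):
    P=np.load(c+"4W.npy").reshape(-1,3);B=RB.inv().apply(P-BOX)
    for n,x,z0,z1 in(("pestle",-66,62,135),("pestle knob",-66,110,135),("pestle foot",-66,26,36),("quartz",0,36,70),("button",66,19,45)):
        Q=B[(abs(B[:,0]-x)<28)&(abs(B[:,1]+41)<38)&(B[:,2]>z0)&(B[:,2]<z1)&(B[:,0]<91-(B[:,2]-40)/3.487)]
        if len(Q):print(c,n,len(Q),np.round(np.median(Q,0)),"zmax",round(Q[:,2].max()))
```

```text
scene lid x-line [113.6437765]
 rod 49 angles [2.24973107 2.28222208 2.319136   2.36998605 2.40905554]
top lid x-line [110.01592744]
 rod 182 angles [2.14791752 2.2329183  2.26182783 2.28571053 2.31484225]
[424.22747847 160.04089887 206.6497868 ] [-0.34227715 -0.5981263   0.72544638] 49.928338264791165 29.55
top pestle 81 [-69. -39. 121.] zmax 127
top pestle knob 72 [-67. -39. 121.] zmax 127
top pestle foot 26 [-73. -46.  32.] zmax 36
top quartz 162 [ -1. -40.  50.] zmax 63
top button 91 [ 61. -40.  30.] zmax 37
scene pestle 148 [-61. -46. 102.] zmax 125
scene pestle knob 65 [-62. -44. 120.] zmax 125
scene pestle foot 45 [-57. -52.  31.] zmax 36
scene quartz 157 [  6. -48.  48.] zmax 64
scene button 10 [ 57. -55.  25.] zmax 27
```

All three are standing in place, the rod is home and the arm is clear.

```bash
python3 -c "
from bench import *
print(job_done())"
```

```text
the job is handed in; nothing more can be done
None
```

I handed the job in at about 30 s: the prop rod is home in the catch, and the button, quartz and pestle were each set down in their pockets. The final camera check agreed, and the lid showed no measurable movement; no verdict was returned.

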